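Take the UV hand lamp off its sloping stand and lay it on the pad

TASK

Take the UV hand lamp by its carrying handle, lift it clear of its sloping stand and lay it down gently on the blue pad beside the stand, window down and flat, with the whole lamp on the pad. Let go of it there; do not drop it, and leave the mirror mount, the brown bottle and the cuvette rack where they are.

Things in the scene. Friction and masses are not known exactly. Their poses are not given: they have to be found in the camera images.
- lamp: UV hand lamp, 0.4 to 0.65 kg: white box housing with black end caps, 70 (x) by 200 (y) by 55 mm (z), violet window underneath, black handle and red switch on top. Origin: centre of the underside (window face); z out of the top, y along its length. It starts loose on the stand, its z leaning 35 degrees from vertical towards the stand's -x. Centre of mass about 38 mm above the origin
- lamp_handle: fixed carrying handle on the lamp: a straight black bar along the lamp's y, 18 mm wide (x), 16 mm deep (z), 124 mm long, on two end posts 100 mm apart. Origin: centre of the bar, 103 mm from the lamp's origin along the lamp's z; 40 mm free between bar and housing. Axes as the lamp's
- stand: grey steel stand bolted down; base 210 mm (y), 80 mm to -x and 110 mm to +x of the origin, which lies on the table; z up. Two rails under the lamp's ends slope 35 degrees, low at -x (robot's side), with a 9 mm lip against the lamp's lower edge; open above. The lamp's origin rests at about (-10, 0, 78) mm, its y along the stand's y. Black sample plate on the base at +x
- pad: thin blue pad fixed to the table, 130 mm (its x) by 270 mm (its y), 8 mm thick, firm; to the left or the right of the stand, a little turned. Origin: centre of its underside, on the table; z up
- lamp_corner0 (a point): corner of the lamp's underside at (35, 100, 0) mm in the lamp's frame
- lamp_corner1 (a point): corner of the lamp's underside at (35, -100, 0) mm in the lamp's frame
- lamp_corner2 (a point): corner of the lamp's underside at (-35, 100, 0) mm in the lamp's frame
- lamp_corner3 (a point): corner of the lamp's underside at (-35, -100, 0) mm in the lamp's frame
- mirror: bystander: black mirror mount on a steel post with a round foot, 64 mm wide, 137 mm high, loose. Origin: centre of its foot
- bottle: bystander: brown glass jar with a black cap, 60 mm across, 120 mm high, loose. Origin: centre of its bottom
- rack: bystander: white cuvette rack, 50 by 120 mm, 55 mm high with its cuvettes, loose. Origin: centre of its bottom

How it is judged:
On the way:
1. the lamp is lifted clear of its stand, held by the handle (contact force between the fingers and lamp_handle above 1 N and contact force between lamp and stand below 0.05 N and z of lamp in the frame of stand above 0.1 m), for 0.2 s.
At the end, for the whole second after the job is handed in: The lamp lies still and released on the pad, window down, flat within 5 degrees and 4 mm, all four corners of its underside within the pad's outline (1 mm over allowed); mirror mount, bottle and rack upright within 25 mm of where they were (x of lamp_corner0 in the frame of pad between -0.066 and 0.066 m and y of lamp_corner0 in the frame of pad between -0.136 and 0.136 m and x of lamp_corner1 in the frame of pad between -0.066 and 0.066 m and y of lamp_corner1 in the frame of pad between -0.136 and 0.136 m and x of lamp_corner2 in the frame of pad between -0.066 and 0.066 m and y of lamp_corner2 in the frame of pad between -0.136 and 0.136 m and x of lamp_corner3 in the frame of pad between -0.066 and 0.066 m and y of lamp_corner3 in the frame of pad between -0.136 and 0.136 m and angle between lamp's own z axis and vertical below 0.08 rad and z of lamp in the frame of pad below 0.012 m and linear speed of lamp below 0.02 m/s and angular speed of lamp below 0.1 rad/s and distance of each of mirror, bottle, rack from where it was at the start of the episode below 0.025 m and angle between each of mirror, bottle, rack's own z axis and vertical below 0.2 rad); the robot touches nothing.
It fails at once if the lamp is dropped: with no finger on it, it moves faster than 0.35 m/s (a fall of over 6 mm) or flops over faster than 6 rad/s (from over 12 degrees of tilt) (contact force between the fingers and lamp below 0.05 N and (linear speed of lamp above 0.35 m/s or angular speed of lamp above 6 rad/s)).
It fails at once if the lamp is banged down: it moves faster than 0.3 m/s with its underside less than 8 mm above the pad's top (z of lamp in the frame of pad below 0.016 m and linear speed of lamp above 0.3 m/s).
It fails at once if the mirror mount, the bottle or the rack is pushed more than 25 mm away or tipped (distance of any of mirror, bottle, rack from where it was at the start of the episode above 0.025 m or angle between any of mirror, bottle, rack's own z axis and vertical above 0.3 rad).
It also fails if it takes over 40 s, if anything falls off the work surface, if the arm or the gripper's body presses on something with over 40 N, if the wrist force passes 120 N, or if a joint passes its speed limit or range.

ROBOT

A 7-joint arm with a two-finger parallel gripper is mounted at the origin on the work surface. World frame = base frame: x ahead of the robot, y to its left, z up, the work surface at z = 0. Lengths are in m, angles in rad, forces in N, time in s.
With the tool pointing down it reaches from about 0.4 to 0.85 m from the base axis. Payload 10.4 kg.
Tool frame: the origin (TCP) lies midway between the tips of the shut fingers; the grasp point (between the pads) lies 19 mm behind it; z points along the fingers, y is the direction in which the jaws open and shut (so a half turn about z gives the same grasp; the last joint's range is limited). The gripper opens to 85 mm and grips with 20 to 120 N. Pads are 22 mm wide; open, the fingers measure 114 mm over their backs; the gripper's body (76 mm by 85 mm) begins 54 mm behind the grasp point. The pads swing forward as they close: fully open they stand 13 mm farther back than shut.
Start: joints at [1.121, 0.332, -0.065, 1.46, 0.022, 1.35, -0.088], TCP at [0.259, -0.569, 0.231] pointing down, gripper open.
Joint ranges: [-2.6, 2.6], [-0.5, 2.12], [-1.47, 1.34], [0.16, 2.42], [-1.27, 4.41], [0.06, 2.06], [-2.6, 2.6]. Speed limits (rad/s): [2.22, 2.22, 2.79, 2.79, 3.14, 3.14, 3.14].

INTERFACE

Orientations are given as a unit quaternion [w, x, y, z].
In Python, from rig import telemetry, capture, job, spotter gives the robot as it stands.
- The arm moves only by the tool apply_moves, never from a script. Its argument "series" is a list of rows, each an object of numbers: "x", "y", "z": the shift along the world's x, y, z each as a share of 0.15 m, from -1 to 1; "wx", "wy", "wz": the turn, a rotation vector about the world's x, y, z each as a share of pi rad, from -1 to 1; "grip": the gripper's target within -1 to 1 (shut at 1, half-way at 0, fully open at -1). In form: [{"x": .., "y": .., "z": .., "wx": .., "wy": .., "wz": .., "grip": ..}, ...]. A call has 1 to 20 rows; each row shifts and turns the commanded pose from where the row before left it; what a row does not reach is not made up. A row lasts 1/8 s, in which the tool goes at most 62.5 mm and 10.7 degrees, less where a joint would pass 70% of its speed; a pose out of reach is approached as far as the arm can. A call with a number of a shift or a turn outside -1 to 1 is refused whole. A call with a gripper value outside its range is refused whole. The fingers move at their own pace and stop on an object; "squeeze" is the grip in N (left out, the last holds). Time passes only in rows, so rows that do not move let the fingers close. It gives the time, the measured TCP pose, the force and the opening at its end, in the units of the state.
- telemetry.get_obs(): the state, without advancing time (a new reading comes with each control period).
- capture(name): name is "side" or "top" or "wrist"; returns a dict with "image" (400x640x3 uint8, red, green, blue), "camera_matrix" (3x3 intrinsics, pixels), "T" (4x4, takes a point from camera to world coordinates); the wrist camera has in their place "T_tool_cam" (4x4, takes a point from camera to tool coordinates, whose origin is the TCP and whose axes are the flange's). Camera axes: x right, y up, looking along -z (the intrinsics and any distortion apply to the point x, -y, -z); pixel columns grow to the right and rows downward; lengths in m; the calibration is good to about 2 mm. A picture is of the moment at which its call begins: read the wrist's pose just before it. There is no depth.
- job.sign_off(): hands the job in, once; it reports no verdict.
Trained networks look in a picture, given as the dict that the camera call returned (one of the last four; its "shot" number tells which), for a name from the list of things; names that differ only in an ending like _2 or _b are one class to them, and where a whole thing is asked for, a point or a joint stands for the part that bears it (a point fixed in the world has none). Each returns a list of dicts, best first, with "conf" (0 to 1); they miss things now and then, are a little off and sometimes report something else, mostly with a low value. They report only what shows in the picture. A call takes as long as a camera call.
- spotter.outline_of(target, picture): "pixels" (400x640 bool, what is visible of it) and "rect" ([centre column, centre row, width, height] in pixels, round what is visible of it).
- spotter.landmark_of(target, picture): "uv" ([column, row] in pixels: a listed point, or the origin of a listed thing).
The state is a dict: "clock": time; "qpos": joint angles; "dq": joint speeds; "effort": joint torques, N m; "ee_pos": TCP position; "tcp_rot": TCP orientation; "force": force on the tool from outside, world axes, zero at the start; "ft_torque": the same for the moment, N m; "finger_gap": finger opening in m.
Only numpy, scipy, OpenCV 4.12 (cv2) and the standard library are available. Lean on these libraries where they do the work, as an engineer would, in place of code of your own. Each camera call takes 0.05 s, during which the arm holds its last target.

## Working session

There is one attempt and no reset: what is moved stays moved. The work goes in short steps, Python scripts to look and compute and a tool call to move; the robot and the scene stay as the last step left them, time stands still between calls to the robot, and variables do not carry over. Pictures are saved under pics/ and viewed, and the job is handed in when it is done.

Besides the shell and the picture viewer there is one more tool, called in YAML: its name, and indented under it one key for each argument. apply_moves: Moves the arm, as the interface text tells. Shift numbers are shares of 0.15 m and turn numbers shares of pi rad, none past 1 either way. Its arguments: {"type":"object","properties":{"series":{"type":"array","items":{"type":"object","properties":{"x":{"type":"number"},"y":{"type":"number"},"z":{"type":"number"},"wx":{"type":"number"},"wy":{"type":"number"},"wz":{"type":"number"},"grip":{"type":"number"}}}},"squeeze":{"type":"number"}},"required":["series"]}

```bash
ls; mkdir -p pics
python3 - <<'E'
from rig import telemetry, capture, job, spotter
import cv2,pickle
print(telemetry.get_obs())
d={}
for n in ["side","top","wrist"]:
    c=capture(n); d[n]=c
    cv2.imwrite(f"pics/a_{n}.png",c["image"][:,:,::-1])
    for t in ["lamp","lamp_handle","stand","pad","lamp_corner0","lamp_corner1","lamp_corner2","lamp_corner3","mirror","bottle","rack"]:
        r=spotter.landmark_of(t,c)
        o=spotter.outline_of(t,c) if "corner" not in t else []
        print(n,t,[(x["uv"],round(x["conf"],2)) for x in r[:2]],[(x["rect"],round(x["conf"],2)) for x in o[:2]])
        c.setdefault("o",{})[t]=o
        c.setdefault("l",{})[t]=r
    print(c["camera_matrix"],c.get("T"),c.get("T_tool_cam"))
pickle.dump(d,open("a.pkl","wb"))
E
```

```text
pics
{'clock': 0.0, 'qpos': array([ 1.12138842,  0.33286285, -0.06473747,  1.46094937,  0.0215752 ,
        1.34990862, -0.08849911]), 'dq': array([-2.49393515e-03,  6.85010389e-04, -2.01175106e-03,  1.35040868e-03,
       -2.48356996e-05,  8.85681790e-04, -1.99653673e-03]), 'effort': array([ 1.17736905e-03, -6.25439072e+01,  4.99272044e-02, -3.91602552e+01,
        1.62450713e-02,  9.98746196e-03, -7.04300362e-06]), 'ee_pos': array([ 0.25859312, -0.56857275,  0.23051781]), 'tcp_rot': array([-6.97183845e-04,  9.77309902e-01,  2.11813225e-01, -1.67051146e-04]), 'force': array([-1.23666887,  1.14108451,  0.45375416]), 'ft_torque': array([ 0.03830495, -0.01543074,  0.02037182]), 'finger_gap': 0.08525359026277389}
side lamp [([328.5, 208.1], 0.93)] [([332.7, 205.2, 46.4, 59.7], 0.96)]
side lamp_handle [([347.7, 191.0], 0.74)] [([343.4, 195.4, 28.5, 34.5], 0.72), ([332.5, 205.2, 51.6, 58.8], 0.46)]
side stand [([321.5, 222.7], 0.91), ([403.8, 176.0], 0.29)] [([320.6, 222.6, 79.5, 57.9], 0.67)]
side pad [([325.6, 341.3], 0.88)] [([321.6, 343.8, 72.8, 99.6], 0.86)]
side lamp_corner0 [([324.
[... 1958 characters left out ...]
 1.58728255]
 [ 0.          0.          0.          1.        ]] None
wrist lamp [] []
wrist lamp_handle [] []
wrist stand [] []
wrist pad [] []
wrist lamp_corner0 [] []
wrist lamp_corner1 [] []
wrist lamp_corner2 [] []
wrist lamp_corner3 [] []
wrist mirror [] []
wrist bottle [] []
wrist rack [] []
[[306.30075857   0.         315.40113279]
 [  0.         306.30075857 201.23158305]
 [  0.           0.           1.        ]] None [[-1.03549535e-03  9.65066099e-01  2.62004488e-01  6.58466618e-02]
 [ 9.99999424e-01  1.07362407e-03 -2.37950184e-06  3.75519814e-04]
 [-2.83590701e-04  2.62004335e-01 -9.65066655e-01 -1.42244162e-01]
 [ 0.00000000e+00  0.00000000e+00  0.00000000e+00  1.00000000e+00]]
```

View pics/a_top.png

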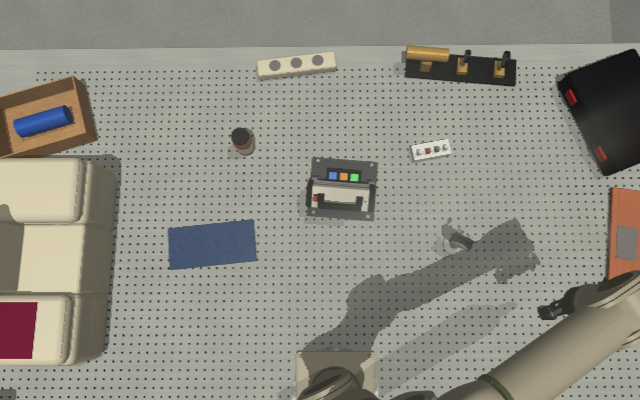

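View pics/a_side.png

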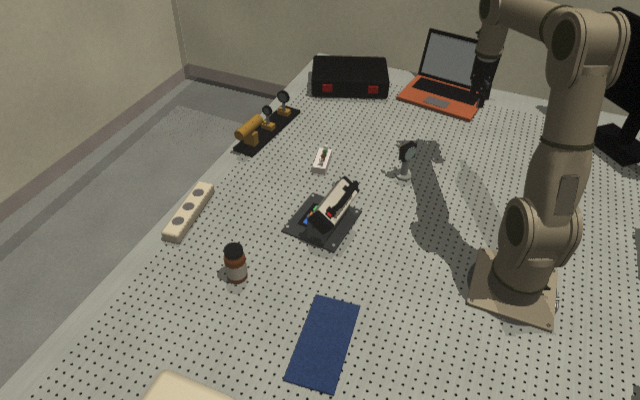

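```bash
cat > h.py <<'E'
import numpy as np,cv2,pickle
def ray(c,uv,T=None):
    T=c["T"] if T is None else T
    K=c["camera_matrix"]; x=(uv[0]-K[0,2])/K[0,0]; y=(uv[1]-K[1,2])/K[1,1]
    d=T[:3,:3]@np.array([x,-y,-1]); return T[:3,3],d
def onz(c,uv,z,T=None):
    o,d=ray(c,uv,T); return o+d*(z-o[2])/d[2]
def tri(rs):
    A=np.zeros((3,3));b=np.zeros(3)
    for o,d in rs:
        d=d/np.linalg.norm(d);P=np.eye(3)-np.outer(d,d);A+=P;b+=P@o
    p=np.linalg.solve(A,b)
    return p,[np.linalg.norm(np.cross(p-o,d/np.linalg.norm(d))) for o,d in rs]
def proj(c,p,T=None):
    T=c["T"] if T is None else T
    q=T[:3,:3].T@(np.asarray(p)-T[:3,3]); K=c["camera_matrix"]
    return np.array([K[0,0]*q[0]/-q[2]+K[0,2],K[1,1]*q[1]/q[2]+K[1,2]])
E
python3 - <<'E'
from h import *
d=pickle.load(open("a.pkl","rb"))
np.set_printoptions(precision=4,suppress=True)
for t in ["lamp","lamp_handle","stand","pad","mirror","bottle","rack"]:
    r=[ray(d[n],d[n]["l"][t][0]["uv"]) for n in ("top","side")]
    print(t,*tri(r),[onz(d[n],d[n]["l"][t][0]["uv"],0) for n in ("top","side")])
for t,z in [("pad",.008),("lamp_handle",.17)]:
  for n in ("top","side"):
    m=d[n]["o"][t][0]["pixels"].astype(np.uint8)
    ct=max(cv2.findContours(m,0,1)[0],key=cv2.contourArea).reshape(-1,2)
    w=np.array([onz(d[n],p,z)[:2] for p in ct],np.float32)
    print(t,n,cv2.minAreaRect(w*1000))
E
```

```text
lamp [ 0.5824 -0.0144  0.0807] [np.float64(0.00021536122090322883), np.float64(0.00021536122090324599)] [array([ 0.5983, -0.015 ,  0.    ]), array([ 0.6126, -0.0943,  0.    ])]
lamp_handle [ 0.5196 -0.0099  0.1774] [np.float64(0.002799765855116311), np.float64(0.002799765855115977)] [array([ 0.5464, -0.0111,  0.    ]), array([ 0.5838, -0.2025,  0.    ])]
stand [ 0.6048 -0.0176  0.0034] [np.float64(0.0013467086095633395), np.float64(0.0013467086095632884)] [array([ 0.6041, -0.0179,  0.    ]), array([ 0.6074, -0.0208,  0.    ])]
pad [0.4347 0.3804 0.0042] [np.float64(0.006431049748055179), np.float64(0.006431049748055164)] [array([0.4415, 0.3825, 0.    ]), array([0.4291, 0.3777, 0.    ])]
mirror [ 0.4229 -0.3588  0.0122] [np.float64(0.0030061570197518765), np.float64(0.0030061570197518865)] [array([ 0.427 , -0.3612,  0.    ]), array([ 0.4224, -0.3739,  0.    ])]
bottle [0.7448 0.2893 0.0171] [np.float64(0.0011845758831936502), np.float64(0.0011845758831935307)] [array([0.7486, 0.2922, 0.    ]), array([0.7545, 0.278 , 0.    ])]
rack [ 0.7292 -0.2951  0.0126] [np.float64(0.002629517196443507), np.float64(0.002629517196443125)] [array([ 0.7355, -0.2971,  0.    ]), array([ 0.7324, -0.3097,  0.    ])]
pad top ((435.273193359375, 382.9556579589844), (130.8694610595703, 269.9437561035156), 5.217727184295654)
pad side ((433.6478271484375, 380.31414794921875), (129.81692504882812, 270.1189270019531), 6.007359504699707)
lamp_handle top ((536.5433349609375, -11.386222839355469), (131.2265625, 45.88331985473633), 84.37654113769531)
lamp_handle side ((530.1483154296875, 8.142066955566406), (160.97756958007812, 30.193683624267578), 84.4345703125)
```

The top view shows the lamp at about (340,196), its handle facing the robot, and the pad on the robot's left at (213,244). The mirror is at (455,240), the rack at (430,150) and the bottle at (243,141). The side view agrees. I'll move to a spot over the lamp to look with the wrist camera.

apply_moves:
  series:
    - {"z":0.3}
    - {"x":0.12,"y":0.34,"z":0.1,"wz":0.03}
    - {"x":0.12,"y":0.34,"z":0.1,"wz":0.03}
    - {"x":0.12,"y":0.34,"z":0.1,"wz":0.03}
    - {"x":0.12,"y":0.34,"z":0.1,"wz":0.03}
    - {"x":0.12,"y":0.34,"z":0.1,"wz":0.03}
    - {"x":0.12,"y":0.34,"wz":0.03}
    - {"x":0.12,"y":0.34,"wz":0.03}
    - {"x":0.12,"y":0.34,"wz":0.03}
    - {"x":0.12,"y":0.34,"wz":0.03}
    - {"x":0.12,"y":0.34,"wz":0.03}
    - {"x":0.12,"y":0.34,"wz":0.03}
    - {}

```text
invalid input
```

```bash
cat > w.py <<'E'
from h import *
from rig import telemetry, capture, job, spotter
from scipy.spatial.transform import Rotation as Ro
np.set_printoptions(precision=4,suppress=True)
def pose():
    o=telemetry.get_obs(); q=o["tcp_rot"]
    T=np.eye(4);T[:3,:3]=Ro.from_quat([q[1],q[2],q[3],q[0]]).as_matrix();T[:3,3]=o["ee_pos"];return o,T
def wrist(name):
    o,T=pose(); c=capture("wrist"); c["T"]=T@c["T_tool_cam"]
    cv2.imwrite(f"pics/{name}.png",c["image"][:,:,::-1]); return o,T,c
E
python3 - <<'E'
from w import *
o,T,c=wrist("b_wrist"); print(T,o["qpos"],o["clock"])
d=pickle.load(open("a.pkl","rb"))
for t in ["lamp","lamp_handle","stand","lamp_corner0"]:
    r=spotter.landmark_of(t,c); print(t,[(x["uv"],x["conf"]) for x in r[:4]])
    c.setdefault("l",{})[t]=r
    if r and t in d["top"]["l"] and "corner" not in t:
        print(tri([ray(c,r[0]["uv"])]+[ray(d[n],d[n]["l"][t][0]["uv"]) for n in ("top","side")]))
    if "corner" not in t:
        ou=spotter.outline_of(t,c); c.setdefault("o",{})[t]=ou; print([x["rect"] for x in ou[:1]])
pickle.dump(c,open("b.pkl","wb"))
E
```

```text
[[ 0.9103  0.4139  0.      0.2587]
 [ 0.4139 -0.9103 -0.     -0.5689]
 [ 0.      0.     -1.      0.2313]
 [ 0.      0.      0.      1.    ]] [ 1.1214  0.3322 -0.0647  1.4601  0.0216  1.3499 -0.0885] 2.85
lamp []
[]
lamp_handle []
[]
stand []
[]
lamp_corner0 []
```

View pics/b_wrist.png

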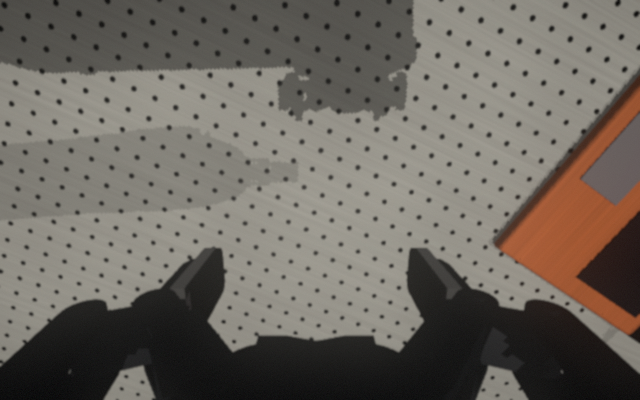

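The call was refused and nothing moved; the picture shows only the table near the start pose. I'll repeat the move with every field written out.

apply_moves:
  series:
    - {"x":0,"y":0,"z":0.3,"wx":0,"wy":0,"wz":0,"grip":-1}
    - {"x":0.12,"y":0.34,"z":0.1,"wx":0,"wy":0,"wz":0.03,"grip":-1}
    - {"x":0.12,"y":0.34,"z":0.1,"wx":0,"wy":0,"wz":0.03,"grip":-1}
    - {"x":0.12,"y":0.34,"z":0.1,"wx":0,"wy":0,"wz":0.03,"grip":-1}
    - {"x":0.12,"y":0.34,"z":0.1,"wx":0,"wy":0,"wz":0.03,"grip":-1}
    - {"x":0.12,"y":0.34,"z":0.1,"wx":0,"wy":0,"wz":0.03,"grip":-1}
    - {"x":0.12,"y":0.34,"z":0,"wx":0,"wy":0,"wz":0.03,"grip":-1}
    - {"x":0.12,"y":0.34,"z":0,"wx":0,"wy":0,"wz":0.03,"grip":-1}
    - {"x":0.12,"y":0.34,"z":0,"wx":0,"wy":0,"wz":0.03,"grip":-1}
    - {"x":0.12,"y":0.34,"z":0,"wx":0,"wy":0,"wz":0.03,"grip":-1}
    - {"x":0.12,"y":0.34,"z":0,"wx":0,"wy":0,"wz":0.03,"grip":-1}
    - {"x":0.12,"y":0.34,"z":0,"wx":0,"wy":0,"wz":0.03,"grip":-1}
    - {"x":0,"y":0,"z":0,"wx":0,"wy":0,"wz":0,"grip":-1}
  squeeze: 80

```text
clock: 4.88
ee_pos: [0.4572, -0.0035, 0.3516]
tcp_rot: [-0.0, 0.741, 0.671, 0.001]
force: [-0.8, -1.6, -0.4]
finger_gap: 0.0859
```

Run:
```python
from w import *
o,T,c=wrist("c_wrist"); print(T,o["qpos"],o["clock"])
d=pickle.load(open("a.pkl","rb"))
for t in ["lamp","lamp_handle","stand","lamp_corner0"]:
    r=spotter.landmark_of(t,c); print(t,[(x["uv"],x["conf"]) for x in r[:4]])
    c.setdefault("l",{})[t]=r
    if r and t in d["top"]["l"] and "corner" not in t:
        print(tri([ray(c,r[0]["uv"])]+[ray(d[n],d[n]["l"][t][0]["uv"]) for n in ("top","side")]))
    if "corner" not in t:
        ou=spotter.outline_of(t,c); c.setdefault("o",{})[t]=ou; print([x["rect"] for x in ou[:1]])
pickle.dump(c,open("c.pkl","wb"))
```

```text
[[ 0.0986  0.9951  0.0008  0.4572]
 [ 0.9951 -0.0986  0.0008 -0.0035]
 [ 0.0009  0.0007 -1.      0.3516]
 [ 0.      0.      0.      1.    ]] [ 0.6002 -0.0573 -0.6498  1.6412 -0.0354  1.5451 -0.1467] 4.875
lamp [([405.4, 169.1], 0.97)]
(array([ 0.5815, -0.0156,  0.0797]), [np.float64(0.002715981702601518), np.float64(0.0014255795611384868), np.float64(0.0014656108038206296)])
[[400.0, 171.8, 72.7, 167.8]]
lamp_handle [([376.3, 187.8], 0.9), ([441.2, 97.2], 0.32)]
(array([ 0.5202, -0.0123,  0.1765]), [np.float64(0.0032323379064378333), np.float64(0.003798517191934366), np.float64(0.00287396071008162)])
[[390.9, 181.8, 44.4, 119.5]]
stand []
[[414.4, 169.5, 132.1, 146.4]]
lamp_corner0 [([443.9, 94.3], 0.9), ([426.5, 246.3], 0.78)]
```

View pics/c_wrist.png

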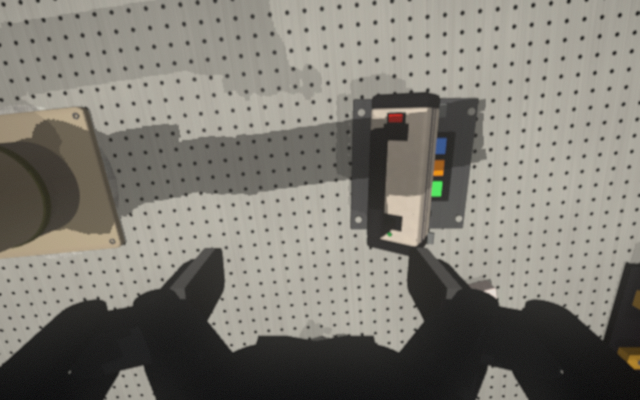

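The wrist view shows the lamp with its handle bar at about columns 370-385, rows 125-240, and the stand bolts at (362,113), (472,111), (459,219) and (360,224). Next I'll fit the stand's pose and overlay the model.

```bash
cat > fit.py <<'E'
from w import *
c=pickle.load(open("c.pkl","rb")); d=pickle.load(open("a.pkl","rb"))
for uv in [(362,113),(472,111),(459,219),(360,224)]: print("bolt",onz(c,uv,0.006))
P=[onz(c,uv,0.006)[:2] for uv in [(362,113),(472,111),(459,219),(360,224)]]
a=[P[0]-P[3],P[1]-P[2],]; print("y-dir yaw",[np.degrees(np.arctan2(-v[0],v[1])) for v in a], "x-dir",[np.degrees(np.arctan2(v[1],v[0])) for v in (P[1]-P[0],P[2]-P[3])])
import sys
x,y,z,yaw=map(float,sys.argv[1:5])
R=Ro.from_euler("z",yaw,degrees=True)*Ro.from_euler("y",-35,degrees=True)
R=R.as_matrix(); L=np.array([x,y,z])
for n,cc in (("wrist",c),("top",d["top"]),("side",d["side"])):
    im=cc["image"][:,:,::-1].copy(); im=cv2.resize(im,None,fx=4,fy=4,interpolation=cv2.INTER_CUBIC)
    def box(cx,cz,w,h,l,col):
        V=[(cx+sx*w/2,sy*l/2,cz+sz*h/2) for sx in(-1,1) for sy in(-1,1) for sz in(-1,1)]
        U=[proj(cc,L+R@np.array(v))*4+1.5 for v in V]
        for i in range(8):
            for b in (1,2,4):
                if not i&b: cv2.line(im,tuple(int(q) for q in U[i]),tuple(int(q) for q in U[i|b]),col,1)
    box(0,.0275,.07,.055,.2,(0,0,255)); box(0,.103,.018,.016,.124,(0,255,0))
    u=(proj(cc,L)*4).astype(int); 
    im=im[max(u[1]-300,0):u[1]+300,max(u[0]-300,0):u[0]+300]
    cv2.imwrite(f"pics/{sys.argv[5]}_{n}.png",im)
E
python3 fit.py 0.582 -0.0145 0.0785 -5.6 f1; python3 -c "
import cv2,numpy as np
a=[cv2.imread(f'pics/f1_{n}.png') for n in('wrist','top')]
s=[cv2.resize(i,(400,400)) for i in a]
cv2.imwrite('pics/f1.png',np.hstack(s))"
```

```text
bolt [0.5357 0.0624 0.006 ]
bolt [0.7032 0.0486 0.006 ]
bolt [ 0.6873 -0.1245  0.006 ]
bolt [ 0.5215 -0.1168  0.006 ]
y-dir yaw [np.float64(-4.513199502369156), np.float64(-5.249041166836322)] x-dir [np.float64(-4.714748048350807), np.float64(-2.670617205300175)]
```

View pics/f1.png

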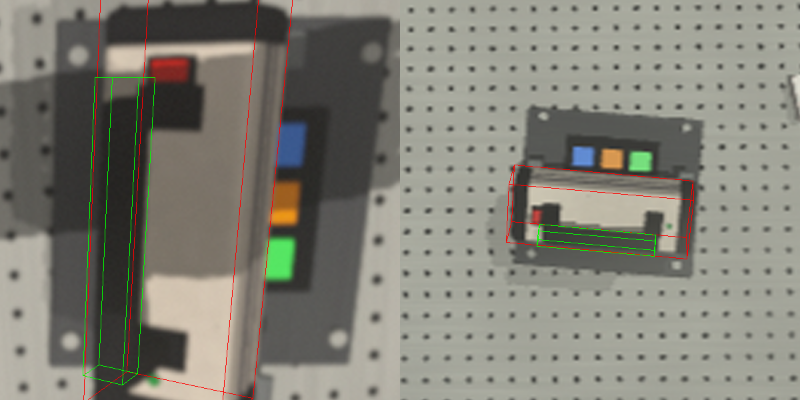

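View pics/f1_side.png

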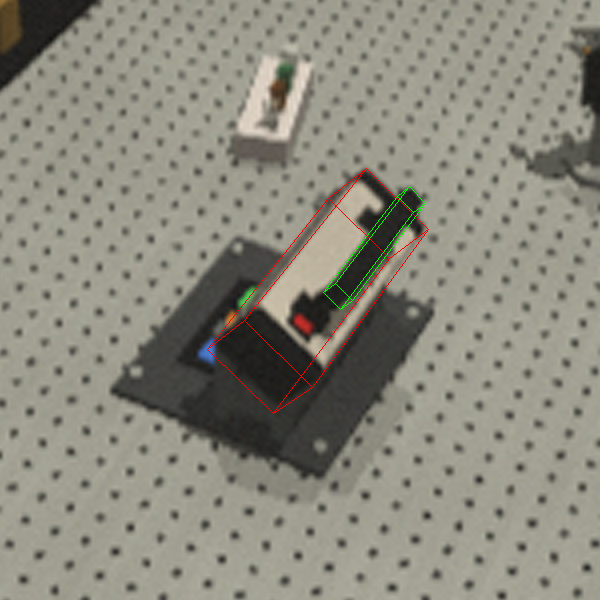

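The overlay matches the side view closely and the wrist view to about 1 px, so the handle centre is at about (0.523, -0.010, 0.163). I'll tilt 35° and go to the pre-grasp.

apply_moves:
  series:
    - {"x":0.022,"y":-0.002,"z":-0.1,"wx":-0.0035,"wy":-0.039,"wz":0,"grip":-1}
    - {"x":0.022,"y":-0.002,"z":-0.15,"wx":-0.0035,"wy":-0.039,"wz":0,"grip":-1}
    - {"x":0.022,"y":-0.002,"z":-0.15,"wx":-0.0035,"wy":-0.039,"wz":0,"grip":-1}
    - {"x":0.022,"y":-0.002,"z":-0.15,"wx":-0.0035,"wy":-0.039,"wz":0,"grip":-1}
    - {"x":0.022,"y":-0.002,"z":-0.15,"wx":-0.0035,"wy":-0.039,"wz":0,"grip":-1}
    - {"x":0.022,"y":-0.002,"z":-0.11,"wx":0,"wy":0,"wz":0,"grip":-1}
    - {"x":0,"y":0,"z":0,"wx":0,"wy":0,"wz":0,"grip":-1}

```text
clock: 6.15
ee_pos: [0.4758, -0.0101, 0.229]
tcp_rot: [0.221, 0.709, 0.637, 0.206]
force: [0.8, 0.1, -0.0]
finger_gap: 0.0854
```

Run:
```python
from w import *
o,T,c=wrist("d_wrist"); print(T,o["qpos"],o["clock"])
for t in ["lamp_handle"]:
    ou=spotter.outline_of(t,c); print([(x["rect"],x["conf"]) for x in ou[:1]],[(x["uv"],x["conf"]) for x in spotter.landmark_of(t,c)[:2]])
print("pred",proj(c,[.523,-.0095,.163]))
yaw=-5.
R=(Ro.from_euler("z",yaw,degrees=True)*Ro.from_euler("y",-35,degrees=True)).as_matrix()
im=cv2.resize(c["image"][:,:,::-1].copy(),(1280,800))
H=np.array([.523,-.0095,.163])
for cx,cz,w,h,l,col in ((0,0,.018,.016,.124,(0,255,0)),(0,-.0755,.07,.055,.2,(0,0,255))):
  V=[(cx+sx*w/2,sy*l/2,cz+sz*h/2) for sx in(-1,1) for sy in(-1,1) for sz in(-1,1)]
  U=[proj(c,H+R@np.array(v))*2+.5 for v in V]
  for i in range(8):
    for b in (1,2,4):
      if not i&b: cv2.line(im,tuple(int(q) for q in U[i]),tuple(int(q) for q in U[i|b]),col,1)
cv2.imwrite("pics/d_o.png",im[:600,240:1040])
pickle.dump(c,open("d.pkl","wb"))
```

```text
[[ 0.1044  0.8126  0.5734  0.4758]
 [ 0.9945 -0.0911 -0.0519 -0.0101]
 [ 0.0101  0.5756 -0.8176  0.229 ]
 [ 0.      0.      0.      1.    ]] [ 0.5475 -0.4599 -0.5607  2.3022 -0.2774  0.6331  0.025 ] 6.15
[([318.4, 200.6, 38.1, 160.9], 0.89)] [([316.9, 207.9], 0.79)]
pred [316.2395 201.3064]
```

View pics/d_o.png

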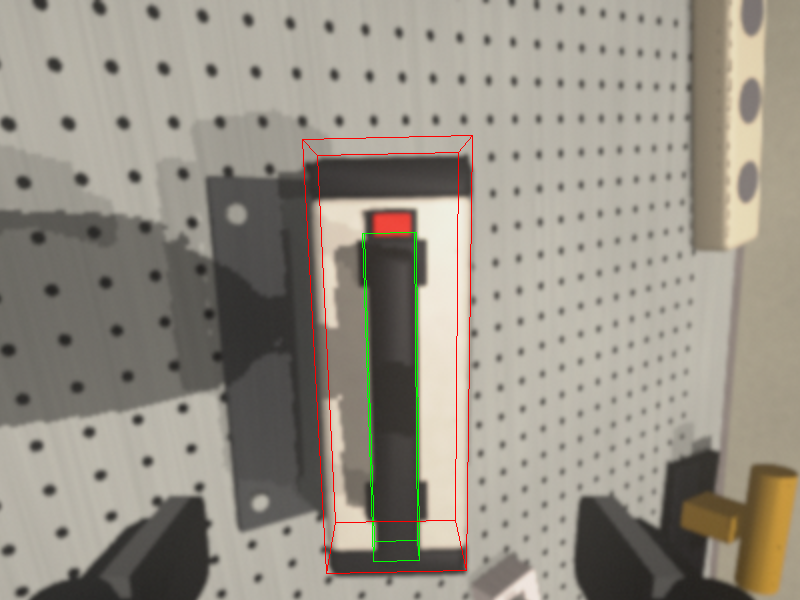

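The green box sits on the bar within about 2 mm, and the bar lies midway between the fingers (crop columns 190 and 590). Advancing 0.1 m along the tool axis.

apply_moves:
  series:
    - {"x":0.078,"y":-0.003,"z":-0.109,"wx":0,"wy":0,"wz":0,"grip":-1}
    - {"x":0.078,"y":-0.003,"z":-0.109,"wx":0,"wy":0,"wz":0,"grip":-1}
    - {"x":0.078,"y":-0.003,"z":-0.109,"wx":0,"wy":0,"wz":0,"grip":-1}
    - {"x":0.078,"y":-0.003,"z":-0.109,"wx":0,"wy":0,"wz":0,"grip":-1}
    - {"x":0.078,"y":-0.003,"z":-0.109,"wx":0,"wy":0,"wz":0,"grip":-1}
    - {"x":0,"y":0,"z":0,"wx":0,"wy":0,"wz":0,"grip":-1}

```text
clock: 7.05
ee_pos: [0.5354, -0.0122, 0.1478]
tcp_rot: [0.221, 0.71, 0.637, 0.206]
force: [-0.0, 0.0, -0.4]
finger_gap: 0.0855
```

Run:
```python
from w import *
o,T,c=wrist("e_wrist"); print(T,o["qpos"],o["clock"])
s=capture("side");cv2.imwrite("pics/e_side.png",cv2.resize(s["image"][120:280,240:440,::-1],(800,640))[:600])
```

```text
[[ 0.1045  0.8124  0.5737  0.5354]
 [ 0.9945 -0.0921 -0.0508 -0.0122]
 [ 0.0116  0.5758 -0.8175  0.1478]
 [ 0.      0.      0.      1.    ]] [ 0.7457 -0.1635 -0.8226  2.2842 -0.0206  0.3643 -0.1989] 7.05
```

View pics/e_wrist.png

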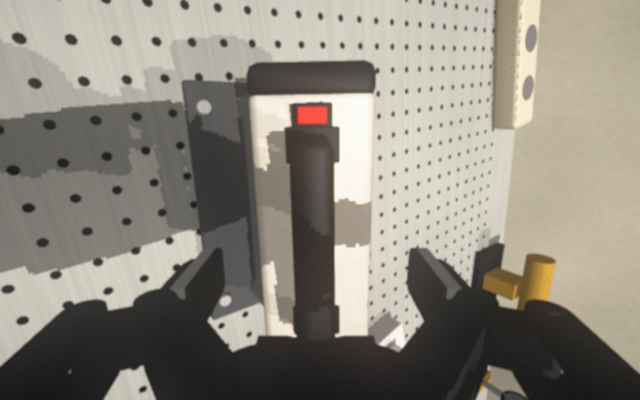

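View pics/e_side.png

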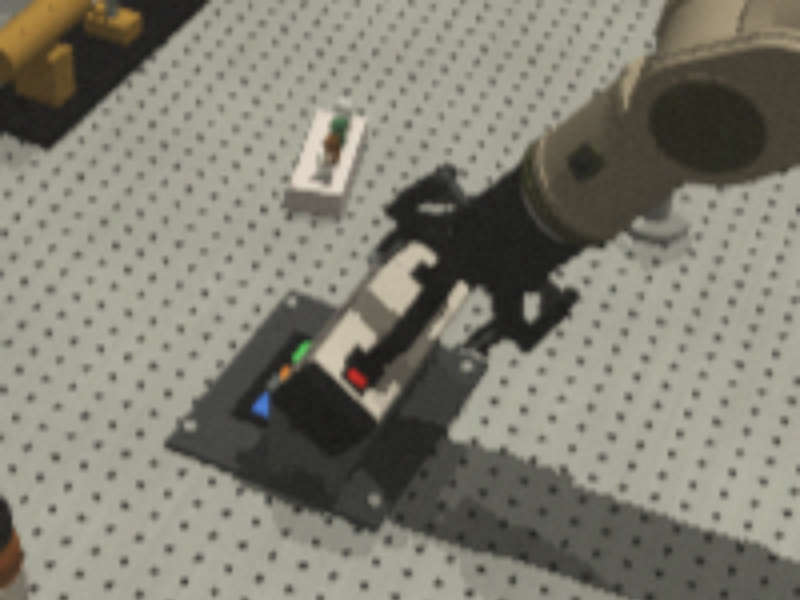

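Run:
```python
from w import *
o,T,c=wrist("e2"); s=capture("side")
H=T[:3,3]-.019*T[:3,2]
print("H",H)
im=cv2.resize(c["image"][:,:,::-1],(800,500)); 
for p in (T[:3,3],H): print("wrist",proj(c,p),"side",(proj(s,p)-[240,120])*4)
for cc in (c,s):
  r=spotter.landmark_of("lamp_handle",cc)[:1]; l=spotter.landmark_of("lamp",cc)[:1]; print([x["uv"] for x in r+l])
# predicted ends of bar
ly=T[:3,0]
for e in (-.062,-.05,.05,.062): print(e,proj(c,H+e*ly),(proj(s,H+e*ly)-[240,120])*4)
```

```text
H [ 0.5243 -0.0113  0.1643]
wrist [316.0388 252.6902] side [413.8544 305.9307]
wrist [316.1269 270.8291] side [428.1081 295.2716]
[[310.4, 275.3], [310.1, 207.4]]
[[328.4, 207.6]]
-0.062 [316.1329 383.4888] [464.1698 249.1952]
-0.05 [316.1318 363.6004] [457.3442 257.9163]
0.05 [316.121  158.2691] [397.5214 334.3525]
0.062 [316.1194 127.5882] [389.9692 344.002 ]
```

The projections agree: bar end predicted at row 128 and seen at 127. Closing the gripper.

apply_moves:
  series:
    - {"x":0,"y":0,"z":0,"wx":0,"wy":0,"wz":0,"grip":1}
    - {"x":0,"y":0,"z":0,"wx":0,"wy":0,"wz":0,"grip":1}
    - {"x":0,"y":0,"z":0,"wx":0,"wy":0,"wz":0,"grip":1}
    - {"x":0,"y":0,"z":0,"wx":0,"wy":0,"wz":0,"grip":1}
    - {"x":0,"y":0,"z":0,"wx":0,"wy":0,"wz":0,"grip":1}
    - {"x":0,"y":0,"z":0,"wx":0,"wy":0,"wz":0,"grip":1}
    - {"x":0,"y":0,"z":0,"wx":0,"wy":0,"wz":0,"grip":1}
    - {"x":0,"y":0,"z":0,"wx":0,"wy":0,"wz":0,"grip":1}
  squeeze: 100

```text
clock: 8.45
ee_pos: [0.5347, -0.012, 0.1481]
tcp_rot: [0.222, 0.709, 0.637, 0.206]
force: [-11.5, 0.5, 10.4]
finger_gap: 0.0163
```

Gap is 16 mm with force on the bar, so it is held. Lifting off slowly along the lamp's normal, then up.

apply_moves:
  series:
    - {"x":-0.02,"y":0.002,"z":0.03,"wx":0,"wy":0,"wz":0,"grip":1}
    - {"x":-0.038,"y":0.003,"z":0.055,"wx":0,"wy":0,"wz":0,"grip":1}
    - {"x":-0.038,"y":0.003,"z":0.055,"wx":0,"wy":0,"wz":0,"grip":1}
    - {"x":-0.038,"y":0.003,"z":0.06,"wx":0,"wy":0,"wz":0,"grip":1}
    - {"x":0,"y":0,"z":0.1,"wx":0,"wy":0,"wz":0,"grip":1}
    - {"x":0,"y":0,"z":0.12,"wx":0,"wy":0,"wz":0,"grip":1}
    - {"x":0,"y":0,"z":0.12,"wx":0,"wy":0,"wz":0,"grip":1}
    - {"x":0,"y":0,"z":0.1,"wx":0,"wy":0,"wz":0,"grip":1}
    - {"x":0,"y":0,"z":0.1,"wx":0,"wy":0,"wz":0,"grip":1}
    - {"x":0,"y":0,"z":0,"wx":0,"wy":0,"wz":0,"grip":1}

```text
clock: 9.7
ee_pos: [0.5153, -0.0102, 0.2602]
tcp_rot: [0.222, 0.709, 0.637, 0.207]
force: [-0.6, 0.5, -5.6]
finger_gap: 0.0162
```

Run:
```python
from w import *
o,T,c=wrist("g_wrist"); print(T,o["qpos"],o["clock"],o["force"],o["ft_torque"])
s=capture("side");cv2.imwrite("pics/g_side.png",cv2.resize(s["image"][100:300,240:440,::-1],(600,600)))
```

```text
[[ 0.1036  0.8108  0.576   0.5153]
 [ 0.9946 -0.0904 -0.0516 -0.0102]
 [ 0.0102  0.5783 -0.8158  0.2602]
 [ 0.      0.      0.      1.    ]] [ 0.6093 -0.38   -0.6089  2.1833 -0.2325  0.6651 -0.0023] 9.7 [-0.6422  0.488  -5.6137] [ 0.1497  1.4425 -0.0847]
```

View pics/g_wrist.png

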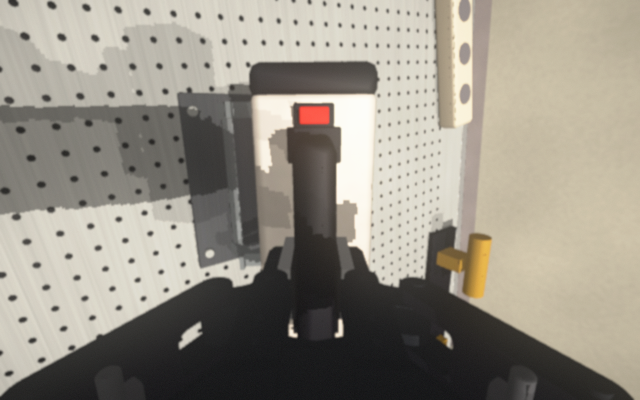

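View pics/g_side.png

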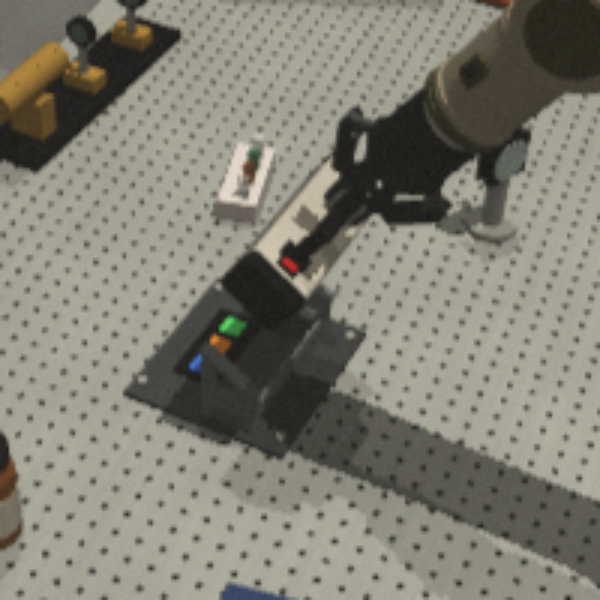

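Both views show the lamp hanging straight in the fingers, clear of the stand. Levelling it next, then carrying it left.

apply_moves:
  series:
    - {"x":0,"y":0,"z":0.08,"wx":0.002,"wy":0.02,"wz":0,"grip":1}
    - {"x":0,"y":0.03,"z":0.08,"wx":0.004,"wy":0.035,"wz":0,"grip":1}
    - {"x":0,"y":0.08,"z":0.05,"wx":0.004,"wy":0.035,"wz":0,"grip":1}
    - {"x":0,"y":0.12,"z":0,"wx":0.004,"wy":0.035,"wz":0,"grip":1}
    - {"x":-0.03,"y":0.17,"z":0,"wx":0.004,"wy":0.035,"wz":0,"grip":1}
    - {"x":-0.05,"y":0.22,"z":0,"wx":0.003,"wy":0.035,"wz":0,"grip":1}
    - {"x":-0.07,"y":0.25,"z":0,"wx":0,"wy":0,"wz":0.01,"grip":1}
    - {"x":-0.07,"y":0.27,"z":0,"wx":0,"wy":0,"wz":0.01,"grip":1}
    - {"x":-0.07,"y":0.27,"z":0,"wx":0,"wy":0,"wz":0.01,"grip":1}
    - {"x":-0.07,"y":0.27,"z":0,"wx":0,"wy":0,"wz":0.01,"grip":1}
    - {"x":-0.07,"y":0.27,"z":0,"wx":0,"wy":0,"wz":0.01,"grip":1}
    - {"x":-0.07,"y":0.27,"z":0,"wx":0,"wy":0,"wz":0.01,"grip":1}
    - {"x":-0.04,"y":0.2,"z":0,"wx":0,"wy":0,"wz":0.007,"grip":1}
    - {"x":0,"y":0.1,"z":0,"wx":0,"wy":0,"wz":0,"grip":1}
    - {"x":0,"y":0,"z":0,"wx":0,"wy":0,"wz":0,"grip":1}
    - {"x":0,"y":0,"z":0,"wx":0,"wy":0,"wz":0,"grip":1}

```text
clock: 11.8
ee_pos: [0.4344, 0.3669, 0.2901]
tcp_rot: [-0.004, 0.671, 0.741, 0.003]
force: [-0.9, -0.7, -4.8]
finger_gap: 0.0163
```

```bash
cat > chk.py <<'E'
from w import *
import sys
n=sys.argv[1]
o,T,c=wrist(n+"_wrist"); print(T,o["clock"],o["force"],o["ft_torque"],"yaw",np.degrees(np.arctan2(T[1,1],T[0,1])))
for cam in ("top","side"):
    s=capture(cam)
    u=proj(s,T[:3,3]).astype(int); x0=max(u[0]-100,0);y0=min(max(u[1]-60,0),280)
    cv2.imwrite(f"pics/{n}_{cam}.png",cv2.resize(s["image"][y0:y0+120,x0:x0+200,::-1],(800,480),interpolation=cv2.INTER_CUBIC))
E
python3 chk.py i; python3 -c "
import cv2,numpy as np
a=[cv2.imread(f'pics/i_{n}.png') for n in('top','side')]
cv2.imwrite('pics/i_ts.png',cv2.resize(np.vstack(a),(500,600)))"
```

```text
[[-0.0983  0.9952 -0.0025  0.4344]
 [ 0.9951  0.0983  0.0097  0.3669]
 [ 0.0099 -0.0016 -0.9999  0.2901]
 [ 0.      0.      0.      1.    ]] 11.8 [-0.9439 -0.656  -4.8311] [ 0.0107 -0.04   -0.024 ] yaw 5.641220919346531
```

View pics/i_wrist.png

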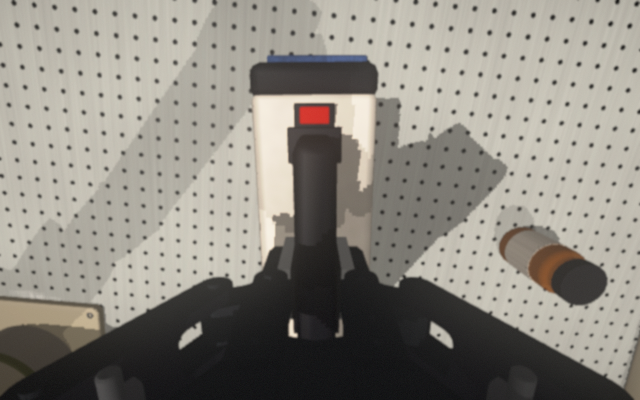

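View pics/i_ts.png

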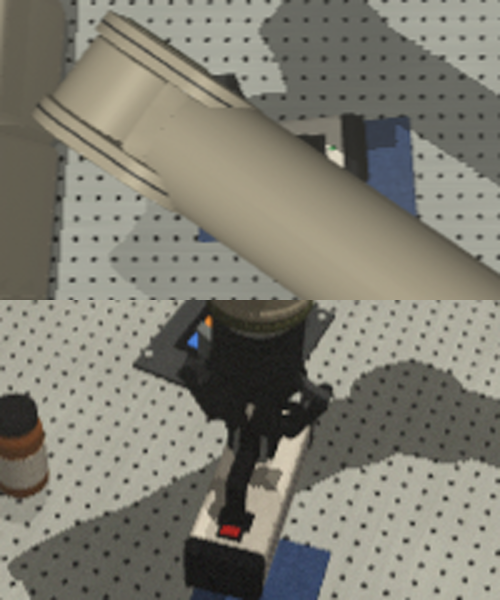

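The lamp is level in the fingers (the switch is still at row 115 in the wrist view) and sits over the pad. It needs 14 mm more in +y. Lowering now.

apply_moves:
  series:
    - {"x":0,"y":0.03,"z":-0.06,"wx":0,"wy":0,"wz":0,"grip":1}
    - {"x":0,"y":0.03,"z":-0.13,"wx":0,"wy":0,"wz":0,"grip":1}
    - {"x":0,"y":0.03,"z":-0.15,"wx":0,"wy":0,"wz":0,"grip":1}
    - {"x":0,"y":0,"z":-0.15,"wx":0,"wy":0,"wz":0,"grip":1}
    - {"x":0,"y":0,"z":-0.15,"wx":0,"wy":0,"wz":0,"grip":1}
    - {"x":0,"y":0,"z":-0.15,"wx":0,"wy":0,"wz":0,"grip":1}
    - {"x":0,"y":0,"z":-0.15,"wx":0,"wy":0,"wz":0,"grip":1}
    - {"x":0,"y":0,"z":-0.13,"wx":0,"wy":0,"wz":0,"grip":1}
    - {"x":0,"y":0,"z":-0.08,"wx":0,"wy":0,"wz":0,"grip":1}
    - {"x":0,"y":0,"z":-0.04,"wx":0,"wy":0,"wz":0,"grip":1}
    - {"x":0,"y":0,"z":0,"wx":0,"wy":0,"wz":0,"grip":1}
    - {"x":0,"y":0,"z":0,"wx":0,"wy":0,"wz":0,"grip":1}

```text
clock: 13.45
ee_pos: [0.4343, 0.3815, 0.1128]
tcp_rot: [-0.004, 0.671, 0.741, 0.004]
force: [0.2, 0.8, -5.6]
finger_gap: 0.0163
```

```bash
python3 chk.py j
```

```text
[[-0.0991  0.9951 -0.0012  0.4343]
 [ 0.995   0.0991  0.0107  0.3815]
 [ 0.0108 -0.0002 -0.9999  0.1128]
 [ 0.      0.      0.      1.    ]] 13.45 [ 0.2318  0.766  -5.6056] [ 0.0099 -0.019   0.003 ] yaw 5.690192215839196
```

View pics/j_side.png

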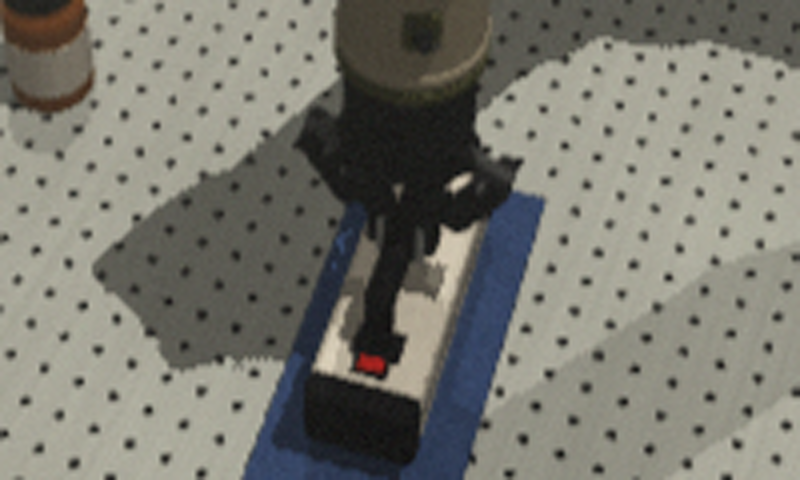

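View pics/j_wrist.png

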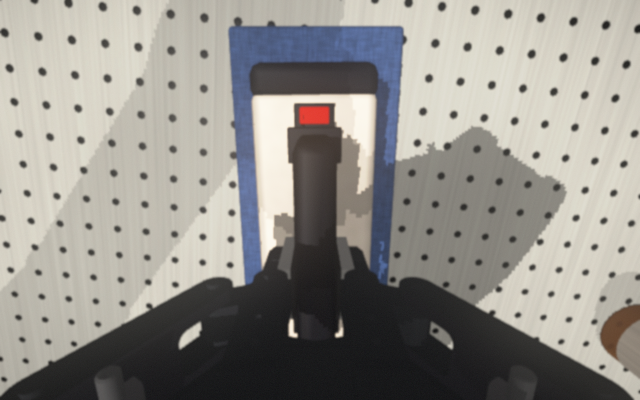

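The lamp is centred and square over the pad, about 20 mm above it. Lowering in small steps and watching the force.

apply_moves:
  series:
    - {"x":0,"y":0,"z":-0.03,"wx":0,"wy":0,"wz":0,"grip":1}
    - {"x":0,"y":0,"z":-0.03,"wx":0,"wy":0,"wz":0,"grip":1}
    - {"x":0,"y":0,"z":-0.03,"wx":0,"wy":0,"wz":0,"grip":1}
    - {"x":0,"y":0,"z":-0.015,"wx":0,"wy":0,"wz":0,"grip":1}
    - {"x":0,"y":0,"z":0,"wx":0,"wy":0,"wz":0,"grip":1}

```text
clock: 14.22
ee_pos: [0.4338, 0.3811, 0.0961]
tcp_rot: [-0.004, 0.671, 0.741, 0.003]
force: [0.1, -0.3, -5.0]
finger_gap: 0.0159
```

apply_moves:
  series:
    - {"x":0,"y":0,"z":-0.01,"wx":0,"wy":0,"wz":0,"grip":1}
    - {"x":0,"y":0,"z":-0.01,"wx":0,"wy":0,"wz":0,"grip":1}
    - {"x":0,"y":0,"z":0,"wx":0,"wy":0,"wz":0,"grip":1}

```text
clock: 14.6
ee_pos: [0.4339, 0.3821, 0.0943]
tcp_rot: [-0.004, 0.671, 0.742, 0.004]
force: [-2.6, 0.2, 4.3]
finger_gap: 0.0164
```

Contact: the force went from -5 to +4 N. One more small push to settle it flat.

apply_moves:
  series:
    - {"x":0,"y":0,"z":-0.005,"wx":0,"wy":0,"wz":0,"grip":1}
    - {"x":0,"y":0,"z":0,"wx":0,"wy":0,"wz":0,"grip":1}
    - {"x":0,"y":0,"z":0,"wx":0,"wy":0,"wz":0,"grip":1}

```text
clock: 14.98
ee_pos: [0.4339, 0.3821, 0.0943]
tcp_rot: [-0.004, 0.671, 0.742, 0.004]
force: [-5.6, -2.8, 14.1]
finger_gap: 0.0162
```

```bash
python3 chk.py k
```

```text
[[-0.0998  0.995  -0.001   0.4339]
 [ 0.9949  0.0998  0.0109  0.3821]
 [ 0.011   0.0001 -0.9999  0.0943]
 [ 0.      0.      0.      1.    ]] 14.975 [-5.6013 -2.7696 14.0648] [-0.7648  1.1038 -0.0261] yaw 5.730418487727777
```

View pics/k_side.png

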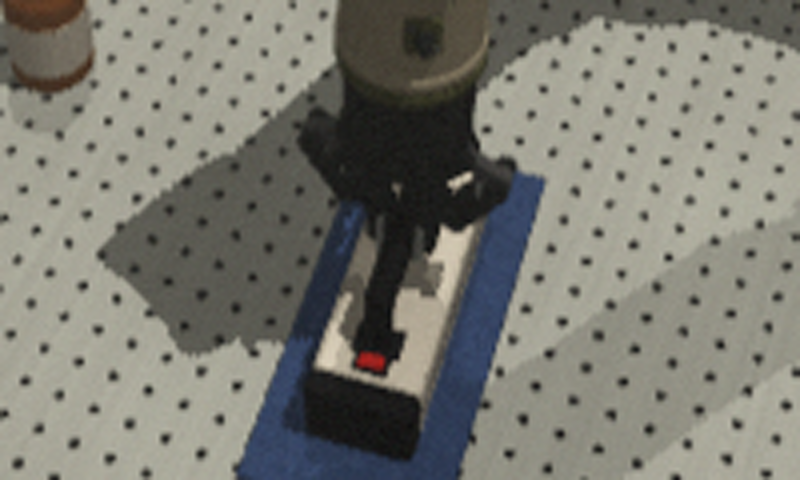

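View pics/k_wrist.png

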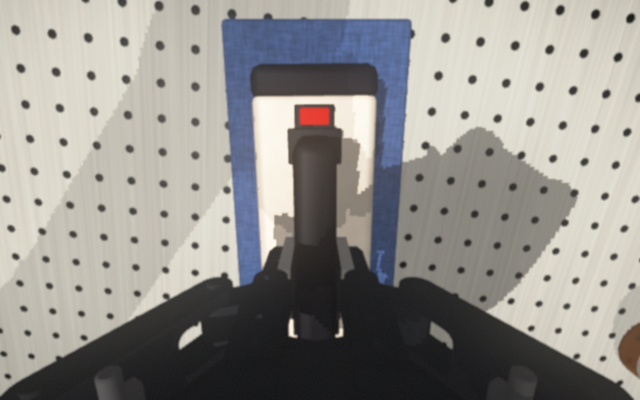

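The lamp rests on the pad with a blue margin on every side I can see. Opening the gripper.

apply_moves:
  series:
    - {"x":0,"y":0,"z":0,"wx":0,"wy":0,"wz":0,"grip":0.4}
    - {"x":0,"y":0,"z":0,"wx":0,"wy":0,"wz":0,"grip":0}
    - {"x":0,"y":0,"z":0,"wx":0,"wy":0,"wz":0,"grip":-0.6}
    - {"x":0,"y":0,"z":0,"wx":0,"wy":0,"wz":0,"grip":-1}
    - {"x":0,"y":0,"z":0,"wx":0,"wy":0,"wz":0,"grip":-1}
    - {"x":0,"y":0,"z":0,"wx":0,"wy":0,"wz":0,"grip":-1}
    - {"x":0,"y":0,"z":0,"wx":0,"wy":0,"wz":0,"grip":-1}

```text
clock: 16.0
ee_pos: [0.4339, 0.3812, 0.0926]
tcp_rot: [-0.004, 0.671, 0.741, 0.003]
force: [-0.4, -0.3, -0.2]
finger_gap: 0.0851
```

Released with no force left on the tool. Going straight up.

apply_moves:
  series:
    - {"x":0,"y":0,"z":0.08,"wx":0,"wy":0,"wz":0,"grip":-1}
    - {"x":0,"y":0,"z":0.15,"wx":0,"wy":0,"wz":0,"grip":-1}
    - {"x":0,"y":0,"z":0.2,"wx":0,"wy":0,"wz":0,"grip":-1}
    - {"x":0,"y":0,"z":0.25,"wx":0,"wy":0,"wz":0,"grip":-1}
    - {"x":0,"y":0,"z":0.25,"wx":0,"wy":0,"wz":0,"grip":-1}
    - {"x":0,"y":-0.1,"z":0.25,"wx":0,"wy":0,"wz":0,"grip":-1}
    - {"x":0,"y":-0.25,"z":0.2,"wx":0,"wy":0,"wz":0,"grip":-1}
    - {"x":0,"y":-0.25,"z":0,"wx":0,"wy":0,"wz":0,"grip":-1}
    - {"x":0,"y":-0.25,"z":0,"wx":0,"wy":0,"wz":0,"grip":-1}
    - {"x":0,"y":-0.25,"z":0,"wx":0,"wy":0,"wz":0,"grip":-1}
    - {"x":0,"y":0,"z":0,"wx":0,"wy":0,"wz":0,"grip":-1}
    - {"x":0,"y":0,"z":0,"wx":0,"wy":0,"wz":0,"grip":-1}

```text
clock: 17.5
ee_pos: [0.4337, 0.2171, 0.3007]
tcp_rot: [-0.004, 0.671, 0.742, 0.004]
force: [-0.4, 0.2, -0.2]
finger_gap: 0.0857
```

Run:
```python
from w import *
d=pickle.load(open("a.pkl","rb"))
c={n:capture(n) for n in("top","side")}
for t in ("mirror","bottle","rack","pad"):
    for n in c:
        r=spotter.landmark_of(t,c[n])[:1]
        print(t,n,[onz(c[n],x["uv"],0) for x in r],onz(d[n],d[n]["l"][t][0]["uv"],0))
L=np.array([.4339,.3815,.008]);R=Ro.from_euler("z",5.6,degrees=True).as_matrix()
out=[]
for n in c:
    im=cv2.resize(c[n]["image"][:,:,::-1],None,fx=4,fy=4,interpolation=cv2.INTER_CUBIC)
    for (w,l,h,z0,col,yaw,ctr) in ((.07,.2,.055,.008,(0,0,255),5.6,L),(.13,.27,.008,0,(0,255,255),5.6,np.array([.4345,.3815,0]))):
        V=[(sx*w/2,sy*l/2,z0+sz*h) for sx in(-1,1) for sy in(-1,1) for sz in(0,1)]
        U=[proj(c[n],np.array([ctr[0],ctr[1],0])+R@np.array(v))*4+1.5 for v in V]
        for i in range(8):
            for b in (1,2,4):
                if not i&b: cv2.line(im,tuple(int(q) for q in U[i]),tuple(int(q) for q in U[i|b]),col,1)
    u=(proj(c[n],L)*4).astype(int); y0=min(max(u[1]-240,0),1600-480)
    out.append(cv2.resize(im[y0:y0+480,u[0]-250:u[0]+250],(400,384)))
    cv2.imwrite(f"pics/z_{n}.png",c[n]["image"][:,:,::-1])
cv2.imwrite("pics/z.png",np.hstack(out)); print(telemetry.get_obs()["clock"])
```

```text
mirror top [array([ 0.4151, -0.3529,  0.    ])] [ 0.427  -0.3612  0.    ]
mirror side [array([ 0.421 , -0.3664,  0.    ])] [ 0.4224 -0.3739  0.    ]
bottle top [array([0.7399, 0.2864, 0.    ])] [0.7486 0.2922 0.    ]
bottle side [array([0.7549, 0.2745, 0.    ])] [0.7545 0.278  0.    ]
rack top [array([ 0.7304, -0.2997,  0.    ])] [ 0.7355 -0.2971  0.    ]
rack side [array([ 0.7186, -0.2922,  0.    ])] [ 0.7324 -0.3097  0.    ]
pad top [array([0.4366, 0.3892, 0.    ])] [0.4415 0.3825 0.    ]
pad side [array([0.4312, 0.3834, 0.    ])] [0.4291 0.3777 0.    ]
18.0
```

View pics/z.png

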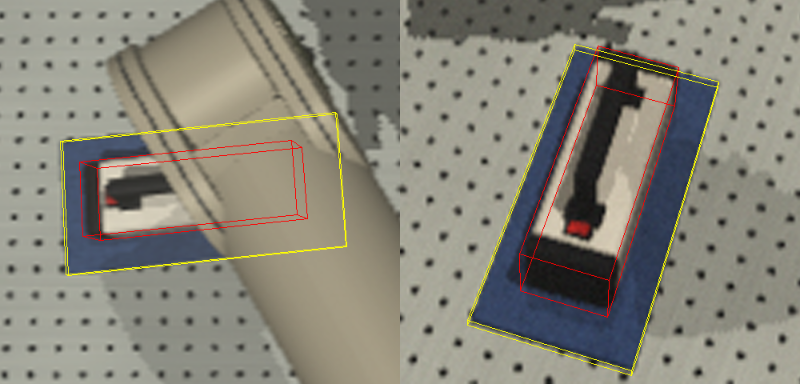

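View pics/z_top.png

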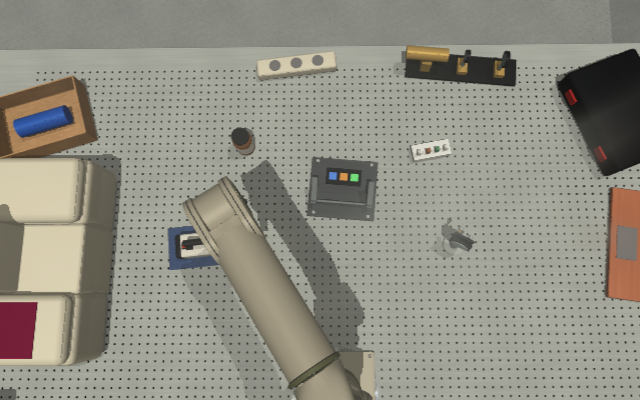

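The side view shows the lamp flat on the pad with blue all round. In the top view the bottle, rack and mirror are in the same pixels as before. Handing in.

```bash
python3 -c "
from rig import job
print(job.sign_off())"
```

```text
the job is handed in; nothing more can be done
None
```

I gripped the UV lamp by the middle of its handle, lifted it clear of the sloping stand, levelled it and set it down on the blue pad. I then released it, backed the arm away and handed in at about 18 s. No verdict came back.

- **Lamp on the pad:** I lowered it in small steps until the force showed contact, and pressed lightly (about 19 N) before opening the gripper. The final side view shows it flat, window down, within a few mm of the pad's centre. In the top view the arm hid the lamp's right half, so I checked that end only in the side view.
- **Gripper:** after release it was fully open (85 mm), with under 0.5 N on the tool and well clear of everything.
- **Mirror mount, bottle and rack:** they look unmoved in the top view. The network's positions before and after differ by 4 to 22 mm. The largest was the rack in the side view, while the top view put it at under 6 mm. I took this as network noise, because the fixed pad also shifted by 6 to 8 mm and nothing came near the rack.
- **Problems:** my first move call was refused, apparently because some fields were left out, and nothing moved. The finger gap read 16 mm on the 18 mm bar, but the lamp did not slip.

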